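# Load the oven carrier in reverse order

### The arm

A 7-joint arm with a two-finger parallel gripper is mounted at the origin on the work surface. World frame = base frame: x ahead of the robot, y to its left, z up, the work surface at z = 0. Lengths are in m, angles in rad, forces in N, time in s.
With the tool pointing down it reaches from about 0.425 to 0.925 m from the base axis. Payload 6.8 kg.
Tool frame: the origin (TCP) lies midway between the tips of the shut fingers; the grasp point (between the pads) lies 19 mm behind it; z points along the fingers, x is the direction in which the jaws open and shut, and the axes are right-handed (so a half turn about z gives the same grasp; the last joint's range is limited). The gripper opens to 85 mm and grips with 20 to 120 N. Pads are 22 mm wide; open, the fingers measure 114 mm over their backs; the gripper's body (76 mm by 85 mm) begins 54 mm behind the grasp point. The pads swing forward as they close: fully open they stand 13 mm farther back than shut.
Start: joints at [-1.267, 0.477, 0.022, 1.555, -0.011, 1.109, -0.083], TCP at [0.27, 0.619, 0.231] pointing down, gripper open.
Joint ranges: [-2.96, 2.96], [-0.34, 2.1], [-1.41, 1.46], [0.24, 2.44], [-1.37, 4.51], [0.17, 1.92], [-2.96, 2.96]. Speed limits (rad/s): [2.39, 2.39, 3.14, 3.14, 3.14, 3.14, 3.14].

### API

Orientations are given as a unit quaternion [w, x, y, z].
In Python, from station import * gives the robot as it stands.
- The arm moves only by the shell command python3 -m handwheel 'ROWS' [FORCE]. ROWS is JSON, a list of rows, each an object of numbers: "grip": the finger opening in cm, from 0 to 8.54; "tx", "ty", "tz": the shift along the tool's x, y, z in cm; "yaw": the turn about the tool's z in degrees. In form: [{"grip": .., "tx": .., "ty": .., "tz": .., "yaw": ..}, ...]. A call has 1 to 5 rows; each row shifts and turns the commanded pose from where the row before left it, along the tool's axes as they then stand; what a row does not reach is not made up. A row lasts 1/10 s, in which the tool goes at most 50 mm and 8.59 degrees, less where a joint would pass 70% of its speed; a pose out of reach is approached as far as the arm can. A call is refused whole if a number of a shift passes 5 or a number of a turn 8.59, either way. A call with a gripper value outside its range is refused whole. The fingers move at their own pace and stop on an object; FORCE is the grip in N (left out, the last holds). Time passes only in rows, so rows that do not move let the fingers close. It gives the time, the measured TCP pose, the force and the opening at its end, in the units of the state.
- get_obs(): the state, without advancing time (a new reading comes with each control period).
- read_camera(name): name is "side" or "top" or "wrist"; returns a dict with "image" (420x560x3 uint8, blue, green, red), "intrinsics" (3x3 intrinsics, pixels), "position" and "attitude" of the camera in the world; the wrist camera has in their place "hand_eye" (4x4, takes a point from camera to tool coordinates, whose origin is the TCP and whose axes are the tool frame's). Camera axes: x right, y down, z forward; pixel columns grow to the right and rows downward; lengths in m; the calibration is good to about 2 mm. A picture is of the moment at which its call begins: read the wrist's pose just before it. There is no depth.
- hand_in(): hands the job in, once; it reports no verdict.
The state is a dict: "t": time; "q": joint angles; "joint_vel": joint speeds; "joint_torque": joint torques, N m; "eef_pos": TCP position; "tool_rot": TCP orientation; "contact_force": force on the tool from outside, world axes, zero at the start; "torque": the same for the moment, N m; "gripper_width": opening from 0.0 (shut) to 1.0 (fully open).
Only numpy, scipy, OpenCV 4.12 (cv2) and the standard library are available. Lean on these libraries where they do the work, as an engineer would, in place of code of your own. Each camera call takes 0.05 s, during which the arm holds its last target. There are 200 camera calls.

### The job

Move the four glass tubes from the wooden cooling rack into the four notched places of the steel oven carrier, in reverse left-to-right order: the tube that starts leftmost on the rack (seen from the robot) goes into the rightmost place of the carrier, the second from the left into the second from the right, and so on. Lay each tube level in the notches of both rails, with its middle midway between the rails, and do not drop any: they are glass.

Things in the scene. Friction and masses are not known exactly. Their poses are not given: they have to be found in the camera images.
- tube_a_center (a point): Centre of the shortest glass tube: a rigid straight glass tube 100 mm long, 20 mm in diameter, 25 g or so, pale glass with a frosted white band at each end, lying level. Its x axis runs along the tube; it may roll about it. It starts on its saddle in the wooden rack.
- tube_b_center (a point): Centre of the second shortest glass tube: a rigid straight glass tube 132 mm long, 20 mm in diameter, 33 g or so, pale glass with a frosted white band at each end, lying level. Its x axis runs along the tube; it may roll about it. It starts on its saddle in the wooden rack.
- tube_c_center (a point): Centre of the second longest glass tube: a rigid straight glass tube 164 mm long, 20 mm in diameter, 41 g or so, pale glass with a frosted white band at each end, lying level. Its x axis runs along the tube; it may roll about it. It starts on its saddle in the wooden rack.
- tube_d_center (a point): Centre of the longest glass tube: a rigid straight glass tube 196 mm long, 20 mm in diameter, 49 g or so, pale glass with a frosted white band at each end, lying level. Its x axis runs along the tube; it may roll about it. It starts on its saddle in the wooden rack.
- saddle_a: Fixed wooden saddle on which the 100 mm tube starts (all four are alike, order on the rack redrawn each time). Origin: centre of its underside, on the rack's board; x along the tube, z up. Two uprights 12 mm thick at x = -33 and +33 mm, 58 wide, 48 high, with V notches; the lying tube's centre is 48 mm above the origin; under it only a 16 mm high cross-bar.
- saddle_b: Fixed wooden saddle on which the 132 mm tube starts (all four are alike, order on the rack redrawn each time). Origin: centre of its underside, on the rack's board; x along the tube, z up. Two uprights 12 mm thick at x = -33 and +33 mm, 58 wide, 48 high, with V notches; the lying tube's centre is 48 mm above the origin; under it only a 16 mm high cross-bar.
- saddle_c: Fixed wooden saddle on which the 164 mm tube starts (all four are alike, order on the rack redrawn each time). Origin: centre of its underside, on the rack's board; x along the tube, z up. Two uprights 12 mm thick at x = -33 and +33 mm, 58 wide, 48 high, with V notches; the lying tube's centre is 48 mm above the origin; under it only a 16 mm high cross-bar.
- saddle_d: Fixed wooden saddle on which the 196 mm tube starts (all four are alike, order on the rack redrawn each time). Origin: centre of its underside, on the rack's board; x along the tube, z up. Two uprights 12 mm thick at x = -33 and +33 mm, 58 wide, 48 high, with V notches; the lying tube's centre is 48 mm above the origin; under it only a 16 mm high cross-bar.
- rack: Wooden cooling rack: fixed dark board 110 x 270 x 12 mm, with the four saddles on it in a row at y = -96, -32, +32, +96 mm, x = 0. Origin: centre of its underside, on the table; x away from the robot, y to the robot's left (turned up to 0.3 rad), z up. It stands on the robot's left or right.
- carrier: Steel oven carrier, fixed, empty: base 85 x 270 x 4 mm, two rails at x = -33, +33 mm, 8 thick, 62 high, nothing between them. Four places at y = -96, -32, +32, +96 mm: 90 degree V notches 32 mm wide at the top; a lying tube, along x, has its centre 60 mm above the origin. Origin: centre of the underside; x away from the robot, y to its left (turned up to 0.3 rad), z up. On the robot's left or right.
Mind the look-alikes: they are no part of the job. What is shaped like the part that bears tube_a_center but blue is not meant.

How it is judged:
By the outcome, as a careful person would: the job done as asked, in the order asked, and still so for the second after the job is handed in, with the robot touching nothing.
It also fails if it takes over 115 s, if anything falls off the work surface, if the arm or the gripper's body presses on something with over 40 N, if the wrist force passes 120 N, or if a joint passes its speed limit or range.

## Working session

There is one attempt and no reset: what is moved stays moved. The work goes in short steps, Python scripts to look and compute and a shell command to move; the robot and the scene stay as the last step left them, time stands still between calls to the robot, and variables do not carry over. Pictures are saved under pics/ and viewed, about 12 in all and at most 16, crops included, and the job is handed in when it is done.

```bash
mkdir -p pics; ls; python3 - <<'E'
from station import *
import cv2
o=get_obs();print(o)
for n in("top","side"):
    c=read_camera(n);cv2.imwrite(f"pics/{n}0.png",c["image"]);print(n,c["intrinsics"],c["position"],c["attitude"])
c=read_camera("wrist");print(c["intrinsics"],c["hand_eye"])
cv2.imwrite("pics/wrist0.png",c["image"])
E
```

```text
pics
{'t': 0.0, 'q': array([-1.26709788,  0.47781353,  0.02236002,  1.55646345, -0.01152108,
        1.10927092, -0.08311669]), 'joint_vel': array([ 0.00046945,  0.00025584, -0.00059975,  0.00056886, -0.00131064,
        0.0003844 ,  0.00107581]), 'joint_torque': array([ 4.38760353e-04, -5.96462774e+01,  1.60771586e+00, -2.81196088e+01,
        1.22860784e-02,  9.46197251e-03,  1.92428217e-05]), 'eef_pos': array([0.26995743, 0.61802191, 0.23031202]), 'tool_rot': array([ 5.52060931e-04,  8.36742985e-01,  5.47595054e-01, -7.27762265e-04]), 'contact_force': array([ 0.03954391,  0.10451016, -0.4612127 ]), 'torque': array([-0.00086161,  0.01381334, -0.00456701]), 'gripper_width': 1.0005498417148502}
top [[488.17802795   0.         276.80654668]
 [  0.         488.17802795 209.79643595]
 [  0.           0.           1.        ]] [ 0.2775337  -0.03428153  1.10472061] [-0.04397709  0.7112587  -0.69995453  0.04733633]
side [[475.04032088   0.         289.71331866]
 [  0.         475.04032088 212.91791738]
 [  0.           0.           1.        ]] [ 0.31642285 -0.88492898  0.87956068] [-0.38941239  0.91922615 -0.05461838  0.01995267]
[[334.97708174   0.         277.58269418]
 [  0.         334.97708174 216.01737441]
 [  0.           0.           1.        ]] [[ 9.99999853e-01  5.02865035e-04  2.00876068e-04  1.71185400e-03]
 [-5.40330276e-04  9.51029581e-01  3.09099409e-01 -7.97265984e-02]
 [-3.56037974e-05 -3.09099472e-01  9.51029713e-01 -1.41166342e-01]
 [ 0.00000000e+00  0.00000000e+00  0.00000000e+00  1.00000000e+00]]
```

View pics/top0.png

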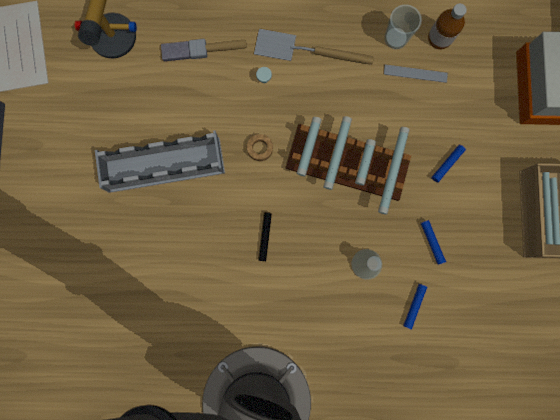

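View pics/side0.png

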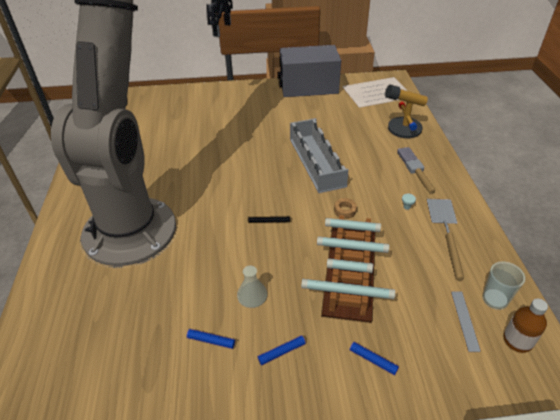

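The top view shows the empty carrier on the robot's left, at about (160,160). The rack is at about (350,160), with pale tubes at columns 310, 338, 366 and 395. The blue sticks (449,163), (433,242) and (415,306) and the boxed tubes (550,208) are look-alikes. The pale tubes on the rack's saddles fit the description, so I'll confirm them in an enlarged crop.

```bash
cat > h.py <<'E'
import numpy as np, cv2
from scipy.spatial.transform import Rotation as Ro
def R(q): return Ro.from_quat(np.r_[q[1:],q[0]]).as_matrix()
def rays(K,Rm,p,uv,z):
    d=np.c_[np.asarray(uv,float),np.ones(len(uv))]@np.linalg.inv(K).T@Rm.T
    return p+d*((z-p[2])/d[:,2])[:,None]
def proj(K,Rm,p,X):
    c=(np.asarray(X,float)-p)@Rm@K.T
    return c[:,:2]/c[:,2:]
E
python3 - <<'E'
from station import *
from h import *
c=read_camera("top");im=c["image"];K,p,Rm=c["intrinsics"],c["position"],R(c["attitude"])
print(proj(K,Rm,p,[[0,0,0]]))
a=cv2.resize(im[125:195,88:228],None,fx=4,fy=4,interpolation=cv2.INTER_CUBIC)
b=cv2.resize(im[112:218,282:422],None,fx=3,fy=3,interpolation=cv2.INTER_CUBIC)
cv=np.zeros((600,560,3),np.uint8);cv[:280]=a;cv[281:599,:420]=b
cv2.imwrite("pics/crop1.png",cv)
hsv=cv2.cvtColor(im,cv2.COLOR_BGR2HSV)
m=((hsv[...,0]>70)&(hsv[...,0]<115)&(hsv[...,2]>95)).astype(np.uint8);m[:, :280]=0;m[:,425:]=0;m[:110]=0;m[225:]=0
n,l,s,ce=cv2.connectedComponentsWithStats(m)
for i in range(1,n):
    if s[i,4]>100:
        pts=np.argwhere(l==i)[:,::-1]; r=cv2.minAreaRect(pts.astype(np.float32)); bx=cv2.boxPoints(r)
        X=rays(K,Rm,p,bx,.066);e=[(X[k]+X[(k+1)%4])/2 for k in range(4)]
        L=[np.linalg.norm(e[0]-e[2]),np.linalg.norm(e[1]-e[3])]
        k=int(np.argmax(L));d=e[k]-e[k+2];d*=np.sign(d[0])
        print(np.round(r[0],1),"L",np.round(L,4),"cen",np.round(rays(K,Rm,p,[r[0]],.062)[0],4),"ang",np.arctan2(d[1],d[0]).round(3))
E
```

```text
[[256.0757642 401.8904711]]
[337.8 151.8] L [0.0169 0.1416] cen [ 0.5433 -0.1696  0.062 ] ang -0.267
[309.1 145.2] L [0.0174 0.1087] cen [ 0.5569 -0.1067  0.062 ] ang -0.264
[394.1 169.5] L [0.0169 0.1741] cen [ 0.5059 -0.2925  0.062 ] ang -0.273
[365.8 160.9] L [0.017  0.0764] cen [ 0.524  -0.2309  0.062 ] ang -0.279
```

View pics/crop1.png

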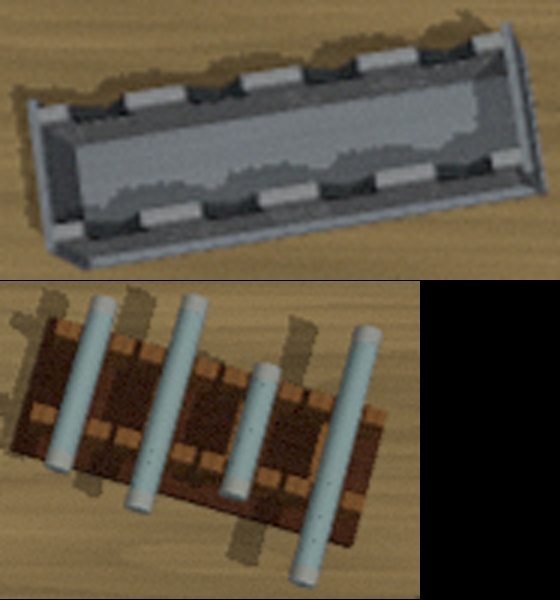

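The crop confirms four pale tubes lying on saddles, left to right 132, 164, 100 and 196 mm (b, c, a, d). The carrier's bright rail tops and dark notches are clear. I'll fit both poses and work out the first move.

```bash
cat >> h.py <<'E'
def fit2(M,W):
    M=np.asarray(M,float);W=np.asarray(W,float)[:,:2];m=M.mean(0);w=W.mean(0)
    H=(M-m).T@(W-w);th=np.arctan2(H[0,1]-H[1,0],H[0,0]+H[1,1])
    r=np.array([[np.cos(th),-np.sin(th)],[np.sin(th),np.cos(th)]]);t=w-r@m
    return t,th,np.abs(M@r.T+t-W).max()
def go(o,xy,z,yaw):
    """tool x to be along object y: turn (deg), and shift (cm) in axes before / after the turn"""
    Rm=R(o["tool_rot"]);a=np.arctan2(Rm[1,0],Rm[0,0]);tgt=yaw+np.pi/2
    d=np.r_[xy,z]-o["eef_pos"];turn=-(np.degrees(tgt-a)+180)%360-180
    turn=-((np.degrees(tgt-a)+180)%360-180)
    f=lambda b:np.round(100*np.array([d[0]*np.cos(b)+d[1]*np.sin(b),d[0]*np.sin(b)-d[1]*np.cos(b),-d[2]]),2)
    print("turn",turn.round(2),"shift before-turn axes",f(a),"after-turn axes",f(tgt))
E
python3 - <<'E'
from station import *
from h import *
c=read_camera("top");K,p,Rm=c["intrinsics"],c["position"],R(c["attitude"])
far=[66,125,186,243,302,358,415,473];near=[85,140,200,260,317,376,434,491]
fy=lambda x:97-(x-155)*37/232; ny=lambda x:215-(x-170)*38/235
my=[112,80,48,16,-16,-48,-80,-112]
M=[[33,y] for y in my]+[[-33,y] for y in my]
uv=[[88+x/4-.4,125+fy(x)/4-.4] for x in far]+[[88+x/4-.4,125+ny(x)/4-.4] for x in near]
t,th,e=fit2(M,rays(K,Rm,p,uv,.062));print("carrier",t,th,e)
# rack from tubes
C=[[.5569,-.1067],[.5433,-.1696],[.524,-.2309],[.5059,-.2925]]
print("rack",fit2([[0,96],[0,32],[0,-32],[0,-96]] ,C)[:2],fit2([[0,.096],[0,.032],[0,-.032],[0,-.096]] ,C))
print(fit2(np.array(M)/1000,rays(K,Rm,p,uv,.062)))
t,th,_=fit2(np.array(M)/1000,rays(K,Rm,p,uv,.062))
go(get_obs(),t,.25,th)
E
```

```text
carrier [0.52083872 0.22364956] 0.1816164171759485 116.0028044511245
rack (array([ 0.532525, -0.199925]), np.float64(-0.2716052878292184)) (array([ 0.532525, -0.199925]), np.float64(-0.2716052878292184), np.float64(0.0021900968947884403))
(array([0.52083872, 0.22364956]), np.float64(0.18161641717594848), np.float64(0.0013645638630084278))
turn -34.0 shift before-turn axes [-26.13  38.78  -1.92] after-turn axes [-43.35  17.54  -1.92]
```

```bash
python3 -m handwheel '[{"yaw":-8.5,"grip":8.5},{"yaw":-8.5},{"yaw":-8.5},{"yaw":-8.5}]'
python3 -m handwheel '[{"tx":-4.34,"ty":1.75,"tz":-0.2},{"tx":-4.34,"ty":1.75,"tz":-0.2},{"tx":-4.34,"ty":1.75,"tz":-0.2},{"tx":-4.34,"ty":1.75,"tz":-0.2},{"tx":-4.34,"ty":1.75,"tz":-0.2}]'
python3 -m handwheel '[{"tx":-4.34,"ty":1.75,"tz":-0.2},{"tx":-4.34,"ty":1.75,"tz":-0.2},{"tx":-4.34,"ty":1.75,"tz":-0.2},{"tx":-4.34,"ty":1.75,"tz":-0.2},{"tx":-4.34,"ty":1.75,"tz":-0.2}]'
python3 -m handwheel '[{},{}]'
python3 - <<'E'
from station import *
from h import *
o=get_obs();c=read_camera("wrist");cv2.imwrite("pics/w1.png",c["image"])
go(o,[.52084,.22365],.25,.1816)
T=np.eye(4);T[:3,:3]=R(o["tool_rot"]);T[:3,3]=o["eef_pos"];T=T@c["hand_eye"];np.save("w1.npy",T)
t=np.array([.52084,.22365]);th=.1816;r=np.array([[np.cos(th),-np.sin(th)],[np.sin(th),np.cos(th)]])
for x in(33,-33):
  X=[np.r_[t+r@[x/1e3,y/1e3],.062] for y in(112,80,48,16,-16,-48,-80,-112)]
  print(proj(c["intrinsics"],T[:3,:3],T[:3,3],X).round(1).tolist())
E
```

```text
turn -34.0 shift before-turn axes [-26.13  38.78  -1.92] after-turn axes [-43.35  17.54  -1.92]
[[158.9, 462.3], [140.0, 472.3], [121.5, 482.0], [103.4, 491.5], [85.9, 500.7], [68.7, 509.7], [52.0, 518.5], [35.6, 527.1]]
[[124.0, 430.1], [104.8, 440.9], [86.0, 451.4], [67.7, 461.6], [49.9, 471.6], [32.6, 481.3], [15.6, 490.8], [-0.9, 500.1]]invalid input
invalid input
invalid input
invalid input
```

View pics/w1.png

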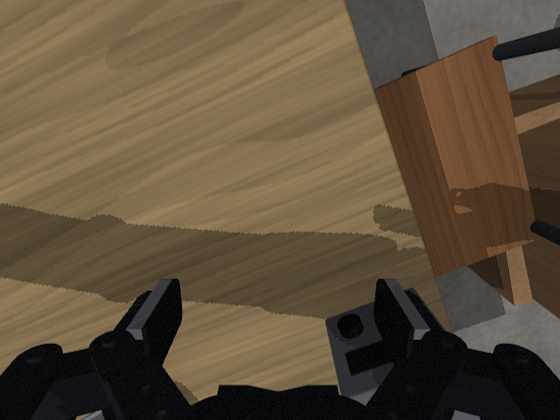

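The moves were refused, apparently because each row needs all its keys, so this picture only shows the start pose. I'll retry with full rows.

```bash
python3 -m handwheel '[{"grip":8.5,"tx":0,"ty":0,"tz":0,"yaw":-8.5},{"grip":8.5,"tx":0,"ty":0,"tz":0,"yaw":-8.5},{"grip":8.5,"tx":0,"ty":0,"tz":0,"yaw":-8.5},{"grip":8.5,"tx":0,"ty":0,"tz":0,"yaw":-8.5}]'
python3 - <<'E'
from station import *
from h import *
go(get_obs(),[.52084,.22365],.25,.1816)
E
```

```text
t: 0.7
eef_pos: [0.2701, 0.6185, 0.2312]
tool_rot: [0.0, 0.638, 0.77, -0.0]
contact_force: [-0.4, -0.1, -0.5]
gripper_width: 0.997
turn 0.35 shift before-turn axes [-43.47  17.26  -1.88] after-turn axes [-43.37  17.53  -1.88]
```

```bash
for i in 1 2; do python3 -m handwheel '[{"grip":8.5,"tx":-4.34,"ty":1.74,"tz":-0.2,"yaw":0},{"grip":8.5,"tx":-4.34,"ty":1.74,"tz":-0.2,"yaw":0},{"grip":8.5,"tx":-4.34,"ty":1.74,"tz":-0.2,"yaw":0},{"grip":8.5,"tx":-4.34,"ty":1.74,"tz":-0.2,"yaw":0},{"grip":8.5,"tx":-4.34,"ty":1.74,"tz":-0.2,"yaw":0}]'; done
python3 -m handwheel '[{"grip":8.5,"tx":0,"ty":0,"tz":0,"yaw":0.3},{"grip":8.5,"tx":0,"ty":0,"tz":0,"yaw":0}]'
cat > look.py <<'E'
from station import *
from h import *
import sys
def snap(name):
    o=get_obs();c=read_camera("wrist");cv2.imwrite(f"pics/{name}.png",c["image"])
    T=np.eye(4);T[:3,:3]=R(o["tool_rot"]);T[:3,3]=o["eef_pos"];T=T@c["hand_eye"];np.savez(f"{name}.npz",T=T,K=c["intrinsics"])
    return o,c,T
E
python3 - <<'E'
from look import *
o,c,T=snap("w2")
go(o,[.52084,.22365],.25,.1816)
t=np.array([.52084,.22365]);th=.1816;r=np.array([[np.cos(th),-np.sin(th)],[np.sin(th),np.cos(th)]])
for x in(33,-33):
  X=[np.r_[t+r@[x/1e3,y/1e3],.062] for y in(112,80,48,16,-16,-48,-80,-112)]
  print(proj(c["intrinsics"],T[:3,:3],T[:3,3],X).round(1).tolist())
E
```

```text
t: 1.2
eef_pos: [0.3957, 0.4191, 0.2415]
tool_rot: [0.0, 0.64, 0.768, 0.0]
contact_force: [0.3, -0.1, 0.8]
gripper_width: 0.995
t: 1.7
eef_pos: [0.5204, 0.2214, 0.2516]
tool_rot: [0.0, 0.64, 0.768, 0.0]
contact_force: [1.3, 1.2, 0.8]
gripper_width: 0.994
t: 1.9
eef_pos: [0.5202, 0.222, 0.2514]
tool_rot: [0.0, 0.643, 0.766, 0.0]
contact_force: [-0.8, 0.9, 0.2]
gripper_width: 0.991
turn -0.48 shift before-turn axes [0.16 0.09 0.14] after-turn axes [0.15 0.09 0.14]
[[385.2, 219.9], [354.5, 220.1], [323.7, 220.3], [293.0, 220.6], [262.3, 220.8], [231.6, 221.0], [200.9, 221.3], [170.3, 221.5]]
[[391.3, 156.1], [358.7, 156.4], [326.1, 156.6], [293.4, 156.9], [260.8, 157.2], [228.2, 157.4], [195.7, 157.7], [163.1, 157.9]]
```

View pics/w2.png

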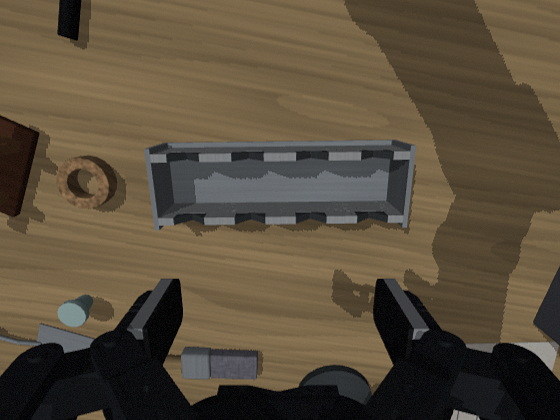

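The picture shows the carrier with rail tops along rows 157 and 218, its notches dark. I'll measure the notch edges numerically.

```bash
python3 - <<'E'
from look import *
d=np.load("w2.npz");K,T=d["K"],d["T"]
g=cv2.cvtColor(cv2.imread("pics/w2.png"),cv2.COLOR_BGR2GRAY).astype(float)
t=np.array([.52084,.22365]);th=.1816;r=np.array([[np.cos(th),-np.sin(th)],[np.sin(th),np.cos(th)]])
my=[112,80,48,16,-16,-48,-80,-112];M=[];uv=[]
for x in(33,-33):
  P=proj(K,T[:3,:3],T[:3,3],[np.r_[t+r@[x/1e3,y/1e3],.062] for y in my]); v0=P[:,1].mean()
  # rail row: brightest band at the flats
  mids=[(P[i]+P[i+1])/2 for i in(1,3,5)]
  band=np.array([[g[int(round(m[1]))+k,int(m[0])-7:int(m[0])+10].mean() for k in range(-9,10)] for m in mids])
  print(x,"rows off",[np.round(np.interp(0,[0],[0])+ (np.clip(b-np.percentile(b,60),0,None)@np.arange(-9,10))/np.clip(b-np.percentile(b,60),0,None).sum(),2) for b in band]); print(band.round(0).astype(int).tolist())
  off=np.argmax(np.convolve(band.mean(0),np.ones(5)/5,'same'))-9
  for i in range(8):
    u,v=P[i]+[0,off];row=g[int(round(v))-1:int(round(v))+2].mean(0);us=np.arange(int(u)-9,int(u)+14);e=np.abs(np.gradient(cv2.GaussianBlur(row[None],(5,1),0)[0]))[us];w=e**4
    uc=(us*w).sum()/w.sum(); M.append([x/1e3,my[i]/1e3]);uv.append([uc,P[i][1]+off]);print(round(uc-P[i][0],2),end=" ")
  print(off)
W=rays(K,T[:3,:3],T[:3,3],uv,.062);print(fit2(M,W))
E
```

```text
33 rows off [np.float64(-0.66), np.float64(-0.97), np.float64(-0.24)]
[[73, 71, 71, 70, 79, 112, 131, 130, 130, 129, 130, 130, 103, 61, 66, 68, 71, 77, 81], [71, 71, 71, 69, 89, 119, 129, 128, 128, 128, 129, 121, 93, 77, 86, 90, 93, 96, 96], [73, 71, 72, 71, 67, 99, 125, 126, 125, 125, 126, 128, 110, 78, 72, 79, 82, 86, 94]]
2.11 2.24 2.34 2.38 2.49 2.63 2.65 2.76 -1
-33 rows off [np.float64(-1.14), np.float64(-0.34), np.float64(-0.68)]
[[73, 71, 69, 79, 111, 130, 128, 127, 127, 127, 128, 126, 101, 73, 75, 75, 75, 76, 77], [72, 71, 73, 70, 84, 116, 128, 127, 127, 126, 127, 128, 121, 93, 71, 72, 73, 76, 76], [74, 73, 73, 70, 92, 120, 127, 126, 125, 125, 126, 127, 115, 88, 73, 74, 75, 75, 75]]
1.97 2.09 2.18 2.19 2.3 2.48 2.66 2.74 -1
(array([0.51940065, 0.22585023]), np.float64(0.18230592612990187), np.float64(0.0005291640125905661))
```

```bash
python3 -m handwheel '[{"grip":8.5,"tx":0,"ty":0,"tz":0,"yaw":8.5},{"grip":8.5,"tx":0,"ty":0,"tz":0,"yaw":8.5},{"grip":8.5,"tx":0,"ty":0,"tz":0,"yaw":8.5},{"grip":8.5,"tx":0,"ty":0,"tz":0,"yaw":0}]'
python3 - <<'E'
from look import *
go(get_obs(),[.5325,-.2],.25,-.2716)
E
```

```text
t: 2.35
eef_pos: [0.5186, 0.2253, 0.2511]
tool_rot: [-0.0, 0.795, 0.607, -0.0]
contact_force: [0.1, 0.5, -0.2]
gripper_width: 0.996
turn 0.3 shift before-turn axes [-40.66  12.54   0.11] after-turn axes [-40.6   12.75   0.11]
```

```bash
for i in 1 2; do python3 -m handwheel '[{"grip":8.5,"tx":-4.06,"ty":1.26,"tz":0,"yaw":0},{"grip":8.5,"tx":-4.06,"ty":1.26,"tz":0,"yaw":0},{"grip":8.5,"tx":-4.06,"ty":1.26,"tz":0,"yaw":0},{"grip":8.5,"tx":-4.06,"ty":1.26,"tz":0,"yaw":0},{"grip":8.5,"tx":-4.06,"ty":1.26,"tz":0,"yaw":0}]'; done
python3 -m handwheel '[{"grip":8.5,"tx":0,"ty":0,"tz":0,"yaw":0},{"grip":8.5,"tx":0,"ty":0,"tz":0,"yaw":0},{"grip":8.5,"tx":0,"ty":0,"tz":0,"yaw":0}]'
python3 - <<'E'
from look import *
o,c,T=snap("w3");K=c["intrinsics"];im=c["image"]
go(o,[.5325,-.2],.25,-.2716)
hsv=cv2.cvtColor(im,cv2.COLOR_BGR2HSV)
print([hsv[y,x].tolist() for y,x in((190,277),(150,240))])
C=[[.5569,-.1067],[.5433,-.1696],[.524,-.2309],[.5059,-.2925]];L=[.132,.164,.1,.196];th=-.2716
for q,l in zip(C,L):
    d=np.array([np.cos(th),np.sin(th)])*l/2
    print(proj(K,T[:3,:3],T[:3,3],[np.r_[q+d,.06],np.r_[q-d,.06]]).round(1).tolist())
E
```

```text
t: 2.85
eef_pos: [0.5263, 0.0106, 0.2514]
tool_rot: [-0.0, 0.793, 0.609, 0.0]
contact_force: [0.8, 0.3, 0.4]
gripper_width: 0.995
t: 3.35
eef_pos: [0.5338, -0.2018, 0.2513]
tool_rot: [-0.0, 0.793, 0.609, 0.0]
contact_force: [0.3, 0.4, -0.8]
gripper_width: 0.997
t: 3.65
eef_pos: [0.5338, -0.1996, 0.251]
tool_rot: [-0.001, 0.794, 0.608, 0.0]
contact_force: [0.1, 0.3, -0.3]
gripper_width: 0.996
turn 0.45 shift before-turn axes [-0.08 -0.12  0.1 ] after-turn axes [-0.08 -0.12  0.1 ]
[[10, 162, 41], [89, 37, 152]]
[[364.1, 247.6], [376.3, 120.0]]
[[303.8, 263.8], [309.5, 106.0]]
[[244.4, 234.2], [242.1, 137.8]]
[[187.2, 273.6], [171.2, 83.0]]
```

View pics/w3.png

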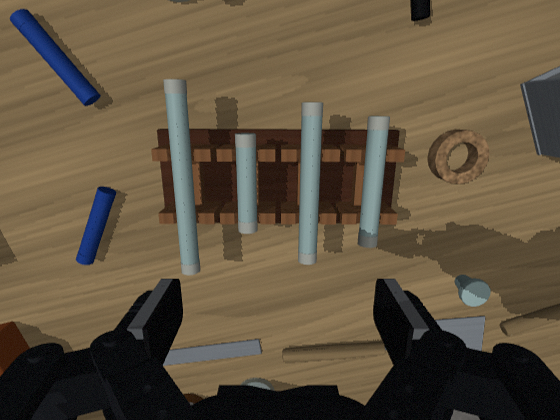

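Tubes in the wrist view: d (176,81)-(191,273), a (246,135)-(248,233), c (312,103)-(308,263), b (378,118)-(369,246). The lengths match. Next I'll measure them by segmentation.

```bash
python3 - <<'E'
from look import *
d=np.load("w3.npz");K,T=d["K"],d["T"]
im=cv2.imread("pics/w3.png");hsv=cv2.cvtColor(im,cv2.COLOR_BGR2HSV)
m=((hsv[...,1]<80)&(hsv[...,2]>70)).astype(np.uint8);m[:75]=0;m[278:]=0;m[:,:155]=0;m[:,400:]=0
m=cv2.morphologyEx(m,cv2.MORPH_OPEN,np.ones((5,5)))
n,l,s,_=cv2.connectedComponentsWithStats(m);C=[]
for i in range(1,n):
    if s[i,4]<600: continue
    r=cv2.minAreaRect(np.argwhere(l==i)[:,::-1].astype(np.float32));b=cv2.boxPoints(r)
    mid=[(b[k]+b[(k+1)%4])/2 for k in range(4)]
    k=int(np.linalg.norm(mid[1]-mid[3])>np.linalg.norm(mid[0]-mid[2]));e=np.array([mid[k],mid[k+2]])
    X=rays(K,T[:3,:3],T[:3,3],e,.060);v=X[0]-X[1];v*=np.sign(v[0]);c=X.mean(0)[:2];C.append(c)
    print(e.round(1).tolist(),"L",np.linalg.norm(v).round(4),"c",c.round(4),"ang",np.arctan2(v[1],v[0]).round(3))
C=sorted(C,key=lambda c:-c[1]);print(fit2([[0,.096],[0,.032],[0,-.032],[0,-.096]],C))
E
```

```text
[[173.39999389648438, 78.0], [192.1999969482422, 275.0]] L 0.2019 c [ 0.5057 -0.2883] ang -0.256
[[311.70001220703125, 101.80000305175781], [308.0, 264.1000061035156]] L 0.1681 c [ 0.5425 -0.166 ] ang -0.256
[[378.5, 115.19999694824219], [368.20001220703125, 247.39999389648438]] L 0.1362 c [ 0.5554 -0.1032] ang -0.252
[[244.8000030517578, 133.8000030517578], [247.10000610351562, 233.10000610351562]] L 0.1026 c [ 0.5223 -0.2275] ang -0.27
(array([ 0.53148434, -0.19625152]), np.float64(-0.2682007973525156), np.float64(0.002550102192887649))
```

```bash
cat > plan.py <<'E'
from look import *
import sys
th=.1823;t=np.array([.5194,.2259])
tubes=dict(b=[.5554,-.1032],c=[.5425,-.1660],a=[.5223,-.2275],d=[.5057,-.2883])
pl=dict(b=-.096,c=-.032,a=.032,d=.096)
k,w,z=sys.argv[1:4]
o=get_obs();print(o["t"],o["eef_pos"].round(4))
if w=="pick": go(o,tubes[k],float(z),-.264)
else: go(o,t+[-np.sin(th)*pl[k],np.cos(th)*pl[k]],float(z),th)
E
python3 plan.py b pick .12
```

```text
3.7 [ 0.5339 -0.1995  0.2511]
turn 0.01 shift before-turn axes [ 9.86 -0.43 13.11] after-turn axes [ 9.86 -0.43 13.11]
```

```bash
python3 -m handwheel '[{"grip":4,"tx":2.46,"ty":-0.11,"tz":3,"yaw":0},{"grip":4,"tx":2.46,"ty":-0.11,"tz":3,"yaw":0},{"grip":4,"tx":2.47,"ty":-0.11,"tz":3,"yaw":0},{"grip":4,"tx":2.47,"ty":-0.1,"tz":3,"yaw":0},{"grip":4,"tx":0,"ty":0,"tz":1.1,"yaw":0}]' 30
python3 -m handwheel '[{"grip":4,"tx":0,"ty":0,"tz":0,"yaw":0},{"grip":4,"tx":0,"ty":0,"tz":0,"yaw":0},{"grip":4,"tx":0,"ty":0,"tz":0,"yaw":0}]'
python3 plan.py b pick .039; python3 -c "
from look import *
snap('w4')"
```

```text
t: 4.2
eef_pos: [0.5547, -0.0988, 0.1173]
tool_rot: [-0.003, 0.792, 0.61, -0.001]
contact_force: [-0.8, -0.2, 0.2]
gripper_width: 0.467
t: 4.5
eef_pos: [0.5562, -0.1066, 0.1217]
tool_rot: [0.001, 0.796, 0.606, 0.001]
contact_force: [-0.5, -0.2, 0.2]
gripper_width: 0.469
4.5 [ 0.5562 -0.1066  0.1217]
turn -0.34 shift before-turn axes [ 0.31 -0.17  8.27] after-turn axes [ 0.31 -0.17  8.27]
```

View pics/w4.png

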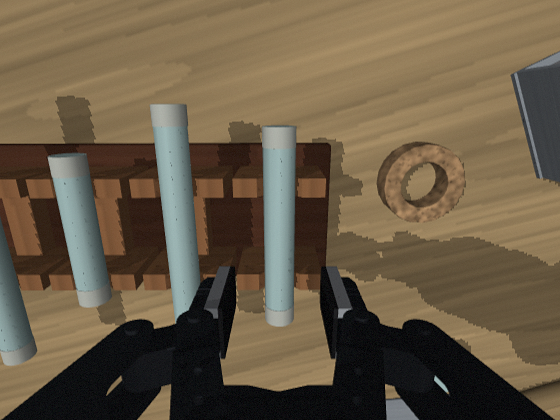

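The picture shows tube b at column 279, midway between the fingers (about 230 and 330). I'll recheck the position now that the arm has settled.

```bash
python3 -m handwheel '[{"grip":4,"tx":0,"ty":0,"tz":0,"yaw":0},{"grip":4,"tx":0,"ty":0,"tz":0,"yaw":0}]';python3 plan.py b pick .039
python3 - <<'E'
from look import *
o,c,T=snap("w5");K=c["intrinsics"]
im=c["image"];hsv=cv2.cvtColor(im,cv2.COLOR_BGR2HSV)
m=((hsv[...,1]<80)&(hsv[...,2]>70)).astype(np.uint8);m[:115]=0;m[330:]=0;m[:,:250]=0;m[:,312:]=0
m=cv2.morphologyEx(m,cv2.MORPH_OPEN,np.ones((7,7)))
n,l,s,_=cv2.connectedComponentsWithStats(m);i=1+np.argmax(s[1:,4])
r=cv2.minAreaRect(np.argwhere(l==i)[:,::-1].astype(np.float32));b=cv2.boxPoints(r);print(r)
mid=[(b[k]+b[(k+1)%4])/2 for k in range(4)]
k=int(np.linalg.norm(mid[1]-mid[3])>np.linalg.norm(mid[0]-mid[2]));e=np.array([mid[k],mid[k+2]])
X=rays(K,T[:3,:3],T[:3,3],e,.060);print(e,X,X.mean(0),np.linalg.norm(X[0]-X[1]))
E
```

```text
t: 4.75
eef_pos: [0.5557, -0.106, 0.121]
tool_rot: [0.0, 0.796, 0.606, 0.0]
contact_force: [-0.4, 0.3, -0.4]
gripper_width: 0.465
4.75 [ 0.5557 -0.106   0.121 ]
turn -0.3 shift before-turn axes [ 0.26 -0.1   8.2 ] after-turn axes [ 0.26 -0.1   8.2 ]
((278.0, 227.0), (202.0, 34.0), 90.0)
[[278. 126.]
 [278. 328.]] [[ 0.48976325 -0.08566625  0.06      ]
 [ 0.62389295 -0.12255155  0.06      ]] [ 0.5568281 -0.1041089  0.06     ] 0.13910896257916017
```

```bash
python3 -m handwheel '[{"grip":4,"tx":0.2,"ty":-0.05,"tz":2.5,"yaw":0},{"grip":4,"tx":0,"ty":0,"tz":2.5,"yaw":0},{"grip":4,"tx":0,"ty":0,"tz":2,"yaw":0},{"grip":4,"tx":0,"ty":0,"tz":1.2,"yaw":0},{"grip":4,"tx":0,"ty":0,"tz":0,"yaw":0}]'
python3 -m handwheel '[{"grip":4,"tx":0,"ty":0,"tz":0,"yaw":0},{"grip":4,"tx":0,"ty":0,"tz":0,"yaw":0},{"grip":4,"tx":0,"ty":0,"tz":0,"yaw":0}]'
python3 -m handwheel '[{"grip":3,"tx":0,"ty":0,"tz":0,"yaw":0},{"grip":2.4,"tx":0,"ty":0,"tz":0,"yaw":0},{"grip":1.6,"tx":0,"ty":0,"tz":0,"yaw":0},{"grip":1.6,"tx":0,"ty":0,"tz":0,"yaw":0},{"grip":1.6,"tx":0,"ty":0,"tz":0,"yaw":0}]' 30
python3 plan.py b place .15
```

```text
t: 5.3
eef_pos: [0.5544, -0.1034, 0.037]
tool_rot: [-0.001, 0.795, 0.606, -0.001]
contact_force: [0.0, 0.2, -0.3]
gripper_width: 0.47
t: 5.6
eef_pos: [0.5563, -0.1036, 0.0393]
tool_rot: [0.001, 0.795, 0.606, 0.001]
contact_force: [0.2, 0.1, 0.0]
gripper_width: 0.47
t: 6.1
eef_pos: [0.5552, -0.1055, 0.0389]
tool_rot: [0.001, 0.796, 0.605, -0.0]
contact_force: [-2.2, -5.2, 5.1]
gripper_width: 0.224
6.1 [ 0.5552 -0.1055  0.0389]
turn -25.93 shift before-turn axes [ 22.35  -8.1  -11.11] after-turn axes [ 23.64   2.48 -11.11]
```

Tube b is gripped. The side force shows the wrist view reads about 2 mm too far along tool x, so the top camera was right in that axis. I'll correct the plan and lift.

```bash
sed -i 's/t=np.array(\[.5194,.2259\])/t=np.array([.5198,.2236])/; s/^pl=/tubes={k:np.array(v)+[-.0006,-.0023] for k,v in tubes.items()}\npl=/' plan.py
python3 -m handwheel '[{"grip":1.6,"tx":0,"ty":0,"tz":-1,"yaw":0},{"grip":1.6,"tx":0,"ty":0,"tz":-2.5,"yaw":0},{"grip":1.6,"tx":0,"ty":0,"tz":-3,"yaw":0},{"grip":1.6,"tx":0,"ty":0,"tz":-3,"yaw":0},{"grip":1.6,"tx":0,"ty":0,"tz":-1.5,"yaw":0}]'
python3 -m handwheel '[{"grip":1.6,"tx":0,"ty":0,"tz":0,"yaw":-5.2},{"grip":1.6,"tx":0,"ty":0,"tz":0,"yaw":-5.2},{"grip":1.6,"tx":0,"ty":0,"tz":0,"yaw":-5.2},{"grip":1.6,"tx":0,"ty":0,"tz":0,"yaw":-5.2},{"grip":1.6,"tx":0,"ty":0,"tz":0,"yaw":-5.2}]'
python3 -m handwheel '[{"grip":1.6,"tx":0,"ty":0,"tz":0,"yaw":0},{"grip":1.6,"tx":0,"ty":0,"tz":0,"yaw":0}]'
python3 plan.py b place .15
```

```text
t: 6.6
eef_pos: [0.5568, -0.1031, 0.1515]
tool_rot: [0.001, 0.795, 0.606, 0.002]
contact_force: [-0.5, -0.4, -1.0]
gripper_width: 0.227
t: 7.1
eef_pos: [0.5555, -0.1028, 0.1489]
tool_rot: [-0.0, 0.637, 0.771, 0.0]
contact_force: [0.1, -0.4, -0.9]
gripper_width: 0.224
t: 7.3
eef_pos: [0.5555, -0.1032, 0.1487]
tool_rot: [-0.0, 0.64, 0.769, 0.0]
contact_force: [-0.7, -0.4, -0.3]
gripper_width: 0.223
7.3 [ 0.5555 -0.1032  0.1487]
turn 0.04 shift before-turn axes [23.18  2.43 -0.13] after-turn axes [23.18  2.41 -0.13]
```

```bash
python3 -m handwheel '[{"grip":1.6,"tx":2.5,"ty":0.26,"tz":0,"yaw":0},{"grip":1.6,"tx":3.5,"ty":0.36,"tz":0,"yaw":0},{"grip":1.6,"tx":3.8,"ty":0.4,"tz":0,"yaw":0},{"grip":1.6,"tx":3.8,"ty":0.4,"tz":0,"yaw":0},{"grip":1.6,"tx":3.8,"ty":0.4,"tz":0,"yaw":0}]'
python3 -m handwheel '[{"grip":1.6,"tx":3.5,"ty":0.36,"tz":0,"yaw":0},{"grip":1.6,"tx":2.28,"ty":0.24,"tz":0,"yaw":0},{"grip":1.6,"tx":0,"ty":0,"tz":0,"yaw":0},{"grip":1.6,"tx":0,"ty":0,"tz":0,"yaw":0},{"grip":1.6,"tx":0,"ty":0,"tz":0,"yaw":0}]'
python3 plan.py b place .039
python3 -c "
from look import *
snap('w6')"
```

```text
t: 7.8
eef_pos: [0.541, 0.0725, 0.1485]
tool_rot: [0.0, 0.64, 0.769, 0.0]
contact_force: [0.8, 0.4, -0.4]
gripper_width: 0.223
t: 8.3
eef_pos: [0.5367, 0.1273, 0.1483]
tool_rot: [0.0, 0.64, 0.769, -0.0]
contact_force: [0.4, -1.1, 0.0]
gripper_width: 0.222
8.3 [0.5367 0.1273 0.1483]
turn 0.01 shift before-turn axes [ 0.17  0.08 10.93] after-turn axes [ 0.17  0.08 10.93]
```

View pics/w6.png

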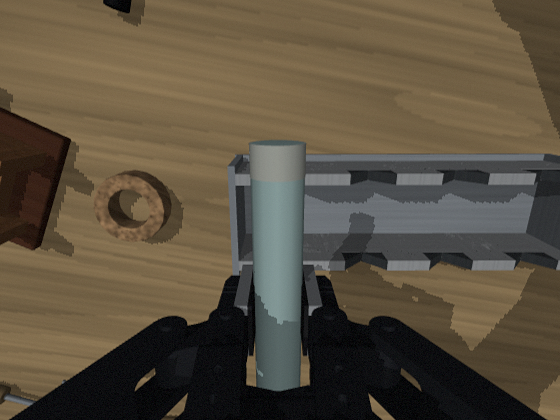

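The tube is held centred at column 277, with its near end at row about 146, where a centred grip would put it. Lowering now.

```bash
python3 -m handwheel '[{"grip":1.6,"tx":0.17,"ty":0.08,"tz":2.5,"yaw":0},{"grip":1.6,"tx":0,"ty":0,"tz":3,"yaw":0},{"grip":1.6,"tx":0,"ty":0,"tz":2.5,"yaw":0},{"grip":1.6,"tx":0,"ty":0,"tz":1.5,"yaw":0},{"grip":1.6,"tx":0,"ty":0,"tz":0.7,"yaw":0}]'
python3 -m handwheel '[{"grip":1.6,"tx":0,"ty":0,"tz":0.3,"yaw":0},{"grip":1.6,"tx":0,"ty":0,"tz":0.3,"yaw":0},{"grip":1.6,"tx":0,"ty":0,"tz":0,"yaw":0},{"grip":1.6,"tx":0,"ty":0,"tz":0,"yaw":0}]'
python3 plan.py b place .039
```

```text
t: 8.85
eef_pos: [0.5364, 0.129, 0.0448]
tool_rot: [-0.0, 0.64, 0.769, -0.001]
contact_force: [0.3, -0.3, 0.0]
gripper_width: 0.224
t: 9.25
eef_pos: [0.5376, 0.1307, 0.041]
tool_rot: [0.0, 0.639, 0.769, 0.001]
contact_force: [1.1, -0.4, 0.3]
gripper_width: 0.222
9.25 [0.5376 0.1307 0.041 ]
turn 0.15 shift before-turn axes [-0.15 -0.07  0.2 ] after-turn axes [-0.15 -0.07  0.2 ]
```

```bash
python3 -m handwheel '[{"grip":1.6,"tx":0,"ty":0,"tz":0.1,"yaw":0},{"grip":1.6,"tx":0,"ty":0,"tz":0.1,"yaw":0},{"grip":1.6,"tx":0,"ty":0,"tz":0,"yaw":0},{"grip":1.6,"tx":0,"ty":0,"tz":0,"yaw":0}]'
python3 plan.py b place .039
```

```text
t: 9.65
eef_pos: [0.5378, 0.1301, 0.039]
tool_rot: [0.001, 0.639, 0.769, 0.0]
contact_force: [0.0, -1.9, 6.3]
gripper_width: 0.222
9.65 [0.5378 0.1301 0.039 ]
turn 0.13 shift before-turn axes [-0.08 -0.07  0.  ] after-turn axes [-0.08 -0.07  0.  ]
```

Contact is 6 N upward, so the tube is seated. Releasing gently, then rising.

```bash
python3 -m handwheel '[{"grip":2.2,"tx":0,"ty":0,"tz":0,"yaw":0},{"grip":2.6,"tx":0,"ty":0,"tz":0,"yaw":0},{"grip":3.1,"tx":0,"ty":0,"tz":0,"yaw":0},{"grip":3.1,"tx":0,"ty":0,"tz":0,"yaw":0},{"grip":3.1,"tx":0,"ty":0,"tz":0,"yaw":0}]'
python3 -m handwheel '[{"grip":3.1,"tx":0,"ty":0,"tz":-1,"yaw":0},{"grip":3.1,"tx":0,"ty":0,"tz":-2.5,"yaw":0},{"grip":3.1,"tx":0,"ty":0,"tz":-4,"yaw":0},{"grip":3.1,"tx":0,"ty":0,"tz":-4,"yaw":0},{"grip":3.1,"tx":0,"ty":0,"tz":-2,"yaw":0}]'
python3 -m handwheel '[{"grip":4,"tx":-2,"ty":0,"tz":0,"yaw":5.2},{"grip":4,"tx":-2,"ty":0,"tz":0,"yaw":5.2},{"grip":4,"tx":-2,"ty":0,"tz":0,"yaw":5.2},{"grip":4,"tx":-2,"ty":0,"tz":0,"yaw":5.2},{"grip":4,"tx":-2,"ty":0,"tz":0,"yaw":5}]'
python3 -c "
from look import *
snap('w7')"
python3 plan.py c pick .12
```

```text
t: 10.15
eef_pos: [0.537, 0.1307, 0.0382]
tool_rot: [-0.0, 0.639, 0.769, -0.0]
contact_force: [-0.6, -0.4, 0.1]
gripper_width: 0.363
t: 10.65
eef_pos: [0.5386, 0.131, 0.1775]
tool_rot: [0.001, 0.639, 0.769, 0.002]
contact_force: [-0.0, -0.0, -0.9]
gripper_width: 0.367
t: 11.15
eef_pos: [0.5375, 0.0306, 0.1741]
tool_rot: [0.0, 0.796, 0.606, 0.0]
contact_force: [-0.1, 0.7, -0.4]
gripper_width: 0.464
11.2 [0.5366 0.0265 0.174 ]
turn -0.78 shift before-turn axes [-18.59   5.84   5.4 ] after-turn axes [-18.67   5.59   5.4 ]
```

View pics/w7.png

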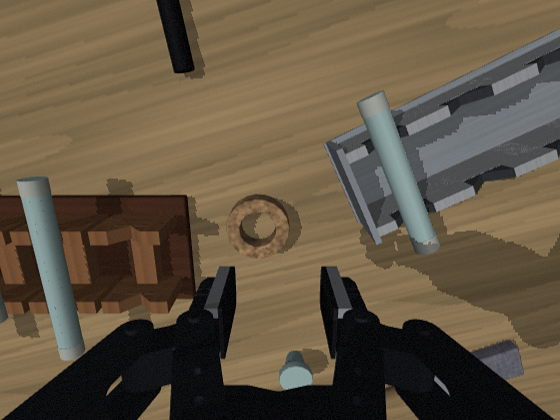

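Tube b (372,98)-(428,245) lies in both notches of the rightmost place. Tube c next.

```bash
python3 -m handwheel '[{"grip":4,"tx":-3,"ty":0.9,"tz":0,"yaw":-0.8},{"grip":4,"tx":-4.2,"ty":1.26,"tz":1,"yaw":0},{"grip":4,"tx":-4.5,"ty":1.35,"tz":2,"yaw":0},{"grip":4,"tx":-4.2,"ty":1.26,"tz":1.4,"yaw":0},{"grip":4,"tx":-2.76,"ty":0.83,"tz":1,"yaw":0}]'
python3 -m handwheel '[{"grip":4,"tx":0,"ty":0,"tz":0,"yaw":0},{"grip":4,"tx":0,"ty":0,"tz":0,"yaw":0},{"grip":4,"tx":0,"ty":0,"tz":0,"yaw":0},{"grip":4,"tx":0,"ty":0,"tz":0,"yaw":0}]'
python3 plan.py c pick .039
```

```text
t: 11.7
eef_pos: [0.5441, -0.1655, 0.1195]
tool_rot: [0.0, 0.791, 0.612, -0.0]
contact_force: [0.8, -0.1, -0.1]
gripper_width: 0.469
t: 12.1
eef_pos: [0.5454, -0.1604, 0.1202]
tool_rot: [-0.0, 0.789, 0.614, 0.001]
contact_force: [0.7, 1.0, -0.1]
gripper_width: 0.469
12.1 [ 0.5454 -0.1604  0.1202]
turn 0.9 shift before-turn axes [-0.86 -0.15  8.12] after-turn axes [-0.86 -0.13  8.12]
```

```bash
python3 -m handwheel '[{"grip":4,"tx":-0.86,"ty":-0.15,"tz":0,"yaw":0.9},{"grip":4,"tx":0,"ty":0,"tz":2.5,"yaw":0},{"grip":4,"tx":0,"ty":0,"tz":2,"yaw":0},{"grip":4,"tx":0,"ty":0,"tz":0,"yaw":0},{"grip":4,"tx":0,"ty":0,"tz":0,"yaw":0}]'
python3 -m handwheel '[{"grip":4,"tx":0,"ty":0,"tz":0,"yaw":0},{"grip":4,"tx":0,"ty":0,"tz":0,"yaw":0}]'
python3 plan.py c pick .039
```

```text
t: 12.6
eef_pos: [0.5411, -0.1702, 0.075]
tool_rot: [-0.0, 0.795, 0.607, -0.0]
contact_force: [0.7, -0.7, 0.2]
gripper_width: 0.474
t: 12.8
eef_pos: [0.542, -0.1704, 0.0758]
tool_rot: [0.001, 0.795, 0.607, 0.001]
contact_force: [-0.3, -0.7, -0.4]
gripper_width: 0.471
12.8 [ 0.542  -0.1704  0.0758]
turn -0.17 shift before-turn axes [ 0.2  -0.06  3.68] after-turn axes [ 0.2  -0.06  3.68]
```

```bash
python3 -m handwheel '[{"grip":4,"tx":0.15,"ty":-0.05,"tz":1.5,"yaw":0},{"grip":4,"tx":0,"ty":0,"tz":1.5,"yaw":0},{"grip":4,"tx":0,"ty":0,"tz":0.7,"yaw":0},{"grip":4,"tx":0,"ty":0,"tz":0,"yaw":0},{"grip":4,"tx":0,"ty":0,"tz":0,"yaw":0}]'
python3 -m handwheel '[{"grip":3,"tx":0,"ty":0,"tz":0,"yaw":0},{"grip":2.4,"tx":0,"ty":0,"tz":0,"yaw":0},{"grip":1.6,"tx":0,"ty":0,"tz":0,"yaw":0},{"grip":1.6,"tx":0,"ty":0,"tz":0,"yaw":0},{"grip":1.6,"tx":0,"ty":0,"tz":0,"yaw":0}]' 30
python3 plan.py c place .15
```

```text
t: 13.3
eef_pos: [0.5408, -0.1687, 0.0373]
tool_rot: [-0.0, 0.795, 0.607, -0.0]
contact_force: [1.4, -1.0, -0.2]
gripper_width: 0.47
t: 13.8
eef_pos: [0.5417, -0.1682, 0.0382]
tool_rot: [0.0, 0.795, 0.607, 0.001]
contact_force: [0.7, 2.9, 4.2]
gripper_width: 0.221
13.8 [ 0.5417 -0.1682  0.0382]
turn -25.72 shift before-turn axes [ 34.34 -11.05 -11.18] after-turn axes [ 35.73   4.95 -11.18]
```

```bash
python3 -m handwheel '[{"grip":1.6,"tx":0,"ty":0,"tz":-1,"yaw":0},{"grip":1.6,"tx":0,"ty":0,"tz":-2.5,"yaw":0},{"grip":1.6,"tx":0,"ty":0,"tz":-3,"yaw":0},{"grip":1.6,"tx":0,"ty":0,"tz":-3,"yaw":0},{"grip":1.6,"tx":0,"ty":0,"tz":-1.7,"yaw":0}]'
python3 -m handwheel '[{"grip":1.6,"tx":0,"ty":0,"tz":0,"yaw":-5.1},{"grip":1.6,"tx":0,"ty":0,"tz":0,"yaw":-5.1},{"grip":1.6,"tx":0,"ty":0,"tz":0,"yaw":-5.2},{"grip":1.6,"tx":0,"ty":0,"tz":0,"yaw":-5.2},{"grip":1.6,"tx":0,"ty":0,"tz":0,"yaw":-5.1}]'
python3 -m handwheel '[{"grip":1.6,"tx":2.5,"ty":0.35,"tz":0,"yaw":0},{"grip":1.6,"tx":3.8,"ty":0.53,"tz":0,"yaw":0},{"grip":1.6,"tx":4,"ty":0.55,"tz":0,"yaw":0},{"grip":1.6,"tx":4,"ty":0.55,"tz":0,"yaw":0},{"grip":1.6,"tx":4,"ty":0.55,"tz":0,"yaw":0}]'
python3 -m handwheel '[{"grip":1.6,"tx":4,"ty":0.55,"tz":0,"yaw":0},{"grip":1.6,"tx":4,"ty":0.55,"tz":0,"yaw":0},{"grip":1.6,"tx":4,"ty":0.55,"tz":0,"yaw":0},{"grip":1.6,"tx":3.2,"ty":0.45,"tz":0,"yaw":0},{"grip":1.6,"tx":2.2,"ty":0.31,"tz":0,"yaw":0}]'
python3 -m handwheel '[{"grip":1.6,"tx":0,"ty":0,"tz":0,"yaw":0},{"grip":1.6,"tx":0,"ty":0,"tz":0,"yaw":0},{"grip":1.6,"tx":0,"ty":0,"tz":0,"yaw":0},{"grip":1.6,"tx":0,"ty":0,"tz":0,"yaw":0}]'
python3 plan.py c place .041
```

```text
t: 14.3
eef_pos: [0.5417, -0.1696, 0.1525]
tool_rot: [0.001, 0.795, 0.606, 0.001]
contact_force: [1.2, 0.1, -0.3]
gripper_width: 0.224
t: 14.8
eef_pos: [0.5406, -0.1692, 0.1501]
tool_rot: [0.0, 0.639, 0.769, -0.0]
contact_force: [-0.2, -0.1, -0.9]
gripper_width: 0.222
t: 15.3
eef_pos: [0.5325, 0.0166, 0.1502]
tool_rot: [0.0, 0.641, 0.768, -0.0]
contact_force: [0.2, 0.2, 0.0]
gripper_width: 0.222
t: 15.8
eef_pos: [0.5247, 0.1938, 0.1501]
tool_rot: [0.0, 0.639, 0.769, 0.0]
contact_force: [1.4, 0.3, -0.8]
gripper_width: 0.222
t: 16.2
eef_pos: [0.5255, 0.1897, 0.1498]
tool_rot: [0.0, 0.641, 0.768, -0.0]
contact_force: [0.3, 0.4, 0.3]
gripper_width: 0.223
16.2 [0.5255 0.1897 0.1498]
turn -0.18 shift before-turn axes [ 0.24  0.06 10.88] after-turn axes [ 0.24  0.06 10.88]
```

```bash
python3 -m handwheel '[{"grip":1.6,"tx":0.2,"ty":0.05,"tz":2.5,"yaw":-0.1},{"grip":1.6,"tx":0,"ty":0,"tz":3,"yaw":0},{"grip":1.6,"tx":0,"ty":0,"tz":2.5,"yaw":0},{"grip":1.6,"tx":0,"ty":0,"tz":1.5,"yaw":0},{"grip":1.6,"tx":0,"ty":0,"tz":0.7,"yaw":0}]'
python3 -m handwheel '[{"grip":1.6,"tx":0,"ty":0,"tz":0.4,"yaw":0},{"grip":1.6,"tx":0,"ty":0,"tz":0.2,"yaw":0},{"grip":1.6,"tx":0,"ty":0,"tz":0,"yaw":0},{"grip":1.6,"tx":0,"ty":0,"tz":0,"yaw":0}]'
python3 plan.py c place .039
```

```text
t: 16.7
eef_pos: [0.5249, 0.1924, 0.0465]
tool_rot: [-0.0, 0.64, 0.769, -0.001]
contact_force: [1.0, -0.4, -0.8]
gripper_width: 0.22
t: 17.1
eef_pos: [0.5259, 0.1938, 0.0425]
tool_rot: [0.0, 0.639, 0.769, 0.001]
contact_force: [0.1, 0.3, -0.7]
gripper_width: 0.22
17.1 [0.5259 0.1938 0.0425]
turn 0.06 shift before-turn axes [-0.15 -0.06  0.35] after-turn axes [-0.15 -0.06  0.35]
```

```bash
python3 -m handwheel '[{"grip":1.6,"tx":-0.1,"ty":-0.05,"tz":0.15,"yaw":0},{"grip":1.6,"tx":0,"ty":0,"tz":0.15,"yaw":0},{"grip":1.6,"tx":0,"ty":0,"tz":0.1,"yaw":0},{"grip":1.6,"tx":0,"ty":0,"tz":0,"yaw":0},{"grip":1.6,"tx":0,"ty":0,"tz":0,"yaw":0}]'
python3 plan.py c place .039
```

```text
t: 17.6
eef_pos: [0.5252, 0.1927, 0.0381]
tool_rot: [-0.0, 0.639, 0.769, 0.0]
contact_force: [-2.3, -0.6, 5.5]
gripper_width: 0.222
17.6 [0.5252 0.1927 0.0381]
turn 0.07 shift before-turn axes [-0.06  0.03 -0.09] after-turn axes [-0.06  0.03 -0.09]
```

Tube c is seated (5.5 N). I'll release, rise, and go for tube a.

```bash
python3 -m handwheel '[{"grip":2.2,"tx":0,"ty":0,"tz":0,"yaw":0},{"grip":2.6,"tx":0,"ty":0,"tz":0,"yaw":0},{"grip":3.1,"tx":0,"ty":0,"tz":0,"yaw":0},{"grip":3.1,"tx":0,"ty":0,"tz":0,"yaw":0},{"grip":3.1,"tx":0,"ty":0,"tz":0,"yaw":0}]'
python3 -m handwheel '[{"grip":3.1,"tx":0,"ty":0,"tz":-1,"yaw":0},{"grip":3.1,"tx":0,"ty":0,"tz":-2.5,"yaw":0},{"grip":3.1,"tx":0,"ty":0,"tz":-4,"yaw":0},{"grip":3.1,"tx":0,"ty":0,"tz":-4,"yaw":0},{"grip":3.1,"tx":0,"ty":0,"tz":-2,"yaw":0}]'
python3 -m handwheel '[{"grip":4,"tx":0,"ty":0,"tz":0,"yaw":5.2},{"grip":4,"tx":0,"ty":0,"tz":0,"yaw":5.2},{"grip":4,"tx":0,"ty":0,"tz":0,"yaw":5.1},{"grip":4,"tx":0,"ty":0,"tz":0,"yaw":5.1},{"grip":4,"tx":0,"ty":0,"tz":0,"yaw":5.1}]'
python3 -m handwheel '[{"grip":4,"tx":0,"ty":0,"tz":0,"yaw":0},{"grip":4,"tx":0,"ty":0,"tz":0,"yaw":0},{"grip":4,"tx":0,"ty":0,"tz":0,"yaw":0}]'
python3 plan.py a pick .12
```

```text
t: 18.1
eef_pos: [0.525, 0.1924, 0.0376]
tool_rot: [-0.0, 0.639, 0.769, -0.0]
contact_force: [0.7, -0.0, -0.4]
gripper_width: 0.365
t: 18.6
eef_pos: [0.5266, 0.1929, 0.177]
tool_rot: [0.001, 0.64, 0.769, 0.002]
contact_force: [0.1, 0.2, 0.4]
gripper_width: 0.364
t: 19.1
eef_pos: [0.5251, 0.1924, 0.1735]
tool_rot: [-0.0, 0.796, 0.606, 0.0]
contact_force: [0.2, -0.4, -0.1]
gripper_width: 0.469
t: 19.4
eef_pos: [0.5251, 0.1924, 0.173]
tool_rot: [-0.0, 0.794, 0.608, 0.0]
contact_force: [0.2, 0.1, 0.2]
gripper_width: 0.468
19.4 [0.5251 0.1924 0.173 ]
turn 0.03 shift before-turn axes [-40.85  10.67   5.3 ] after-turn axes [-40.85  10.69   5.3 ]
```

```bash
python3 -m handwheel '[{"grip":4,"tx":-3,"ty":0.79,"tz":0,"yaw":0},{"grip":4,"tx":-4.4,"ty":1.15,"tz":0,"yaw":0},{"grip":4,"tx":-4.5,"ty":1.18,"tz":0,"yaw":0},{"grip":4,"tx":-4.5,"ty":1.18,"tz":0,"yaw":0},{"grip":4,"tx":-4.5,"ty":1.18,"tz":0,"yaw":0}]'
python3 -m handwheel '[{"grip":4,"tx":-4.5,"ty":1.18,"tz":0.5,"yaw":0},{"grip":4,"tx":-4.5,"ty":1.18,"tz":1,"yaw":0},{"grip":4,"tx":-4.4,"ty":1.15,"tz":1,"yaw":0},{"grip":4,"tx":-3.6,"ty":0.93,"tz":1,"yaw":0},{"grip":4,"tx":-2.95,"ty":0.77,"tz":1.8,"yaw":0}]'
python3 -m handwheel '[{"grip":4,"tx":0,"ty":0,"tz":0,"yaw":0},{"grip":4,"tx":0,"ty":0,"tz":0,"yaw":0},{"grip":4,"tx":0,"ty":0,"tz":0,"yaw":0},{"grip":4,"tx":0,"ty":0,"tz":0,"yaw":0}]'
python3 plan.py a pick .039
```

```text
t: 19.9
eef_pos: [0.5229, -0.0254, 0.173]
tool_rot: [0.0, 0.794, 0.608, 0.0]
contact_force: [-0.2, -0.1, -0.1]
gripper_width: 0.469
t: 20.4
eef_pos: [0.5215, -0.233, 0.1203]
tool_rot: [0.001, 0.795, 0.607, 0.001]
contact_force: [0.9, -0.4, 1.2]
gripper_width: 0.468
t: 20.8
eef_pos: [0.5219, -0.2283, 0.1202]
tool_rot: [0.0, 0.794, 0.608, 0.001]
contact_force: [0.4, -0.0, 0.8]
gripper_width: 0.472
20.8 [ 0.5219 -0.2283  0.1202]
turn 0.09 shift before-turn axes [-0.15  0.02  8.12] after-turn axes [-0.15  0.02  8.12]
```

```bash
python3 -m handwheel '[{"grip":4,"tx":-0.15,"ty":0,"tz":2.5,"yaw":0},{"grip":4,"tx":0,"ty":0,"tz":2.5,"yaw":0},{"grip":4,"tx":0,"ty":0,"tz":2,"yaw":0},{"grip":4,"tx":0,"ty":0,"tz":1.1,"yaw":0},{"grip":4,"tx":0,"ty":0,"tz":0,"yaw":0}]'
python3 -m handwheel '[{"grip":4,"tx":0,"ty":0,"tz":0,"yaw":0},{"grip":4,"tx":0,"ty":0,"tz":0,"yaw":0}]'
python3 -m handwheel '[{"grip":3,"tx":0,"ty":0,"tz":0,"yaw":0},{"grip":2.4,"tx":0,"ty":0,"tz":0,"yaw":0},{"grip":1.6,"tx":0,"ty":0,"tz":0,"yaw":0},{"grip":1.6,"tx":0,"ty":0,"tz":0,"yaw":0},{"grip":1.6,"tx":0,"ty":0,"tz":0,"yaw":0}]' 30
python3 plan.py a place .15
```

```text
t: 21.3
eef_pos: [0.5203, -0.2301, 0.0378]
tool_rot: [-0.001, 0.794, 0.608, -0.0]
contact_force: [-0.8, -0.3, -0.5]
gripper_width: 0.469
t: 21.5
eef_pos: [0.5217, -0.2314, 0.0399]
tool_rot: [0.001, 0.794, 0.608, 0.001]
contact_force: [-1.0, -0.1, 0.5]
gripper_width: 0.471
t: 22.0
eef_pos: [0.522, -0.2292, 0.0395]
tool_rot: [-0.0, 0.794, 0.608, 0.001]
contact_force: [0.1, 5.6, 5.7]
gripper_width: 0.228
22.0 [ 0.522  -0.2292  0.0395]
turn -25.55 shift before-turn axes [ 46.55 -13.4  -11.05] after-turn axes [ 47.77   7.99 -11.05]
```

```bash
python3 -m handwheel '[{"grip":1.6,"tx":0,"ty":0,"tz":-1,"yaw":0},{"grip":1.6,"tx":0,"ty":0,"tz":-2.5,"yaw":0},{"grip":1.6,"tx":0,"ty":0,"tz":-3,"yaw":0},{"grip":1.6,"tx":0,"ty":0,"tz":-3,"yaw":0},{"grip":1.6,"tx":0,"ty":0,"tz":-1.6,"yaw":0}]'
python3 -m handwheel '[{"grip":1.6,"tx":0,"ty":0,"tz":0,"yaw":-5.1},{"grip":1.6,"tx":0,"ty":0,"tz":0,"yaw":-5.1},{"grip":1.6,"tx":0,"ty":0,"tz":0,"yaw":-5.1},{"grip":1.6,"tx":0,"ty":0,"tz":0,"yaw":-5.1},{"grip":1.6,"tx":0,"ty":0,"tz":0,"yaw":-5.1}]'
python3 -m handwheel '[{"grip":1.6,"tx":2.5,"ty":0.42,"tz":0,"yaw":0},{"grip":1.6,"tx":3.8,"ty":0.64,"tz":0,"yaw":0},{"grip":1.6,"tx":4,"ty":0.67,"tz":0,"yaw":0},{"grip":1.6,"tx":4,"ty":0.67,"tz":0,"yaw":0},{"grip":1.6,"tx":4,"ty":0.67,"tz":0,"yaw":0}]'
python3 -m handwheel '[{"grip":1.6,"tx":4,"ty":0.67,"tz":0,"yaw":0},{"grip":1.6,"tx":4,"ty":0.67,"tz":0,"yaw":0},{"grip":1.6,"tx":4,"ty":0.67,"tz":0,"yaw":0},{"grip":1.6,"tx":4,"ty":0.67,"tz":0,"yaw":0},{"grip":1.6,"tx":4,"ty":0.67,"tz":0,"yaw":0}]'
python3 -m handwheel '[{"grip":1.6,"tx":4,"ty":0.67,"tz":0,"yaw":0},{"grip":1.6,"tx":3.3,"ty":0.55,"tz":0,"yaw":0},{"grip":1.6,"tx":2.2,"ty":0.35,"tz":0,"yaw":0},{"grip":1.6,"tx":0,"ty":0,"tz":0,"yaw":0},{"grip":1.6,"tx":0,"ty":0,"tz":0,"yaw":0}]'
python3 -m handwheel '[{"grip":1.6,"tx":0,"ty":0,"tz":0,"yaw":0},{"grip":1.6,"tx":0,"ty":0,"tz":0,"yaw":0}]'
python3 plan.py a place .041
```

```text
t: 22.5
eef_pos: [0.5215, -0.2325, 0.1529]
tool_rot: [0.002, 0.795, 0.607, 0.001]
contact_force: [0.1, 0.6, -0.5]
gripper_width: 0.222
t: 23.0
eef_pos: [0.5204, -0.232, 0.1504]
tool_rot: [0.0, 0.64, 0.769, -0.0]
contact_force: [0.0, 0.6, -0.0]
gripper_width: 0.22
t: 23.5
eef_pos: [0.518, -0.045, 0.1504]
tool_rot: [0.0, 0.641, 0.767, 0.0]
contact_force: [0.8, 1.1, -0.1]
gripper_width: 0.222
t: 24.0
eef_pos: [0.5155, 0.1579, 0.1505]
tool_rot: [0.001, 0.641, 0.767, 0.0]
contact_force: [1.5, -0.6, -0.1]
gripper_width: 0.223
t: 24.5
eef_pos: [0.514, 0.2527, 0.15]
tool_rot: [0.0, 0.641, 0.768, -0.0]
contact_force: [-0.0, 0.1, -0.5]
gripper_width: 0.22
t: 24.7
eef_pos: [0.5142, 0.2516, 0.1499]
tool_rot: [0.0, 0.642, 0.767, -0.0]
contact_force: [0.4, -0.4, -0.1]
gripper_width: 0.218
24.7 [0.5142 0.2516 0.1499]
turn -0.28 shift before-turn axes [ 0.35  0.04 10.89] after-turn axes [ 0.35  0.04 10.89]
```

```bash
python3 -m handwheel '[{"grip":1.6,"tx":0.3,"ty":0.04,"tz":2.5,"yaw":-0.2},{"grip":1.6,"tx":0,"ty":0,"tz":3,"yaw":0},{"grip":1.6,"tx":0,"ty":0,"tz":2.5,"yaw":0},{"grip":1.6,"tx":0,"ty":0,"tz":1.5,"yaw":0},{"grip":1.6,"tx":0,"ty":0,"tz":0.7,"yaw":0}]'
python3 -m handwheel '[{"grip":1.6,"tx":0,"ty":0,"tz":0.4,"yaw":0},{"grip":1.6,"tx":0,"ty":0,"tz":0.2,"yaw":0},{"grip":1.6,"tx":0,"ty":0,"tz":0,"yaw":0},{"grip":1.6,"tx":0,"ty":0,"tz":0,"yaw":0}]'
python3 plan.py a place .039
```

```text
t: 25.2
eef_pos: [0.5133, 0.2552, 0.0465]
tool_rot: [-0.0, 0.64, 0.769, -0.001]
contact_force: [0.2, 0.0, 0.2]
gripper_width: 0.222
t: 25.6
eef_pos: [0.5143, 0.2566, 0.0425]
tool_rot: [0.0, 0.639, 0.769, 0.001]
contact_force: [-0.5, -0.2, 0.1]
gripper_width: 0.223
25.6 [0.5143 0.2566 0.0425]
turn 0.06 shift before-turn axes [-0.15 -0.05  0.35] after-turn axes [-0.15 -0.05  0.35]
```

```bash
python3 -m handwheel '[{"grip":1.6,"tx":-0.1,"ty":-0.05,"tz":0.15,"yaw":0},{"grip":1.6,"tx":0,"ty":0,"tz":0.15,"yaw":0},{"grip":1.6,"tx":0,"ty":0,"tz":0.05,"yaw":0},{"grip":1.6,"tx":0,"ty":0,"tz":0,"yaw":0},{"grip":1.6,"tx":0,"ty":0,"tz":0,"yaw":0}]'
python3 plan.py a place .039
```

```text
t: 26.1
eef_pos: [0.5137, 0.2557, 0.0394]
tool_rot: [0.0, 0.639, 0.769, 0.001]
contact_force: [-2.8, -0.3, 9.5]
gripper_width: 0.221
26.1 [0.5137 0.2557 0.0394]
turn 0.08 shift before-turn axes [-0.06  0.02  0.04] after-turn axes [-0.06  0.02  0.04]
```

Tube a is seated (9.5 N). Release, then tube d.

```bash
python3 -m handwheel '[{"grip":2.2,"tx":0,"ty":0,"tz":0,"yaw":0},{"grip":2.6,"tx":0,"ty":0,"tz":0,"yaw":0},{"grip":3.1,"tx":0,"ty":0,"tz":0,"yaw":0},{"grip":3.1,"tx":0,"ty":0,"tz":0,"yaw":0},{"grip":3.1,"tx":0,"ty":0,"tz":0,"yaw":0}]'
python3 -m handwheel '[{"grip":3.1,"tx":0,"ty":0,"tz":-1,"yaw":0},{"grip":3.1,"tx":0,"ty":0,"tz":-2.5,"yaw":0},{"grip":3.1,"tx":0,"ty":0,"tz":-4,"yaw":0},{"grip":3.1,"tx":0,"ty":0,"tz":-4,"yaw":0},{"grip":3.1,"tx":0,"ty":0,"tz":-2,"yaw":0}]'
python3 -m handwheel '[{"grip":4,"tx":0,"ty":0,"tz":0,"yaw":5.2},{"grip":4,"tx":0,"ty":0,"tz":0,"yaw":5.2},{"grip":4,"tx":0,"ty":0,"tz":0,"yaw":5.1},{"grip":4,"tx":0,"ty":0,"tz":0,"yaw":5.1},{"grip":4,"tx":0,"ty":0,"tz":0,"yaw":5}]'
python3 -m handwheel '[{"grip":4,"tx":0,"ty":0,"tz":0,"yaw":0},{"grip":4,"tx":0,"ty":0,"tz":0,"yaw":0},{"grip":4,"tx":0,"ty":0,"tz":0,"yaw":0}]'
python3 plan.py d pick .12
```

```text
t: 26.6
eef_pos: [0.5133, 0.2552, 0.0381]
tool_rot: [-0.0, 0.639, 0.769, -0.0]
contact_force: [-0.0, -0.3, 0.9]
gripper_width: 0.362
t: 27.1
eef_pos: [0.5149, 0.256, 0.1776]
tool_rot: [0.001, 0.639, 0.769, 0.003]
contact_force: [-0.1, 0.8, 0.3]
gripper_width: 0.361
t: 27.6
eef_pos: [0.5134, 0.2553, 0.174]
tool_rot: [-0.0, 0.795, 0.607, 0.0]
contact_force: [-0.3, 0.1, 0.1]
gripper_width: 0.473
t: 27.9
eef_pos: [0.5134, 0.2553, 0.1735]
tool_rot: [-0.0, 0.793, 0.609, 0.0]
contact_force: [0.6, -0.3, -0.5]
gripper_width: 0.466
27.9 [0.5134 0.2553 0.1735]
turn 0.13 shift before-turn axes [-52.95  13.32   5.35] after-turn axes [-52.92  13.44   5.35]
```

```bash
python3 -m handwheel '[{"grip":4,"tx":-3,"ty":0.76,"tz":0,"yaw":0.1},{"grip":4,"tx":-4.4,"ty":1.11,"tz":0,"yaw":0},{"grip":4,"tx":-4.5,"ty":1.14,"tz":0,"yaw":0},{"grip":4,"tx":-4.5,"ty":1.14,"tz":0,"yaw":0},{"grip":4,"tx":-4.5,"ty":1.14,"tz":0,"yaw":0}]'
python3 -m handwheel '[{"grip":4,"tx":-4.5,"ty":1.14,"tz":0,"yaw":0},{"grip":4,"tx":-4.5,"ty":1.14,"tz":0,"yaw":0},{"grip":4,"tx":-4.5,"ty":1.14,"tz":0,"yaw":0},{"grip":4,"tx":-4.5,"ty":1.14,"tz":0,"yaw":0},{"grip":4,"tx":-4.5,"ty":1.14,"tz":0,"yaw":0}]'
python3 -m handwheel '[{"grip":4,"tx":-4,"ty":1,"tz":1.5,"yaw":0},{"grip":4,"tx":-3.3,"ty":0.83,"tz":2,"yaw":0},{"grip":4,"tx":-2.2,"ty":0.6,"tz":1.8,"yaw":0},{"grip":4,"tx":0,"ty":0,"tz":0,"yaw":0},{"grip":4,"tx":0,"ty":0,"tz":0,"yaw":0}]'
python3 -m handwheel '[{"grip":4,"tx":0,"ty":0,"tz":0,"yaw":0},{"grip":4,"tx":0,"ty":0,"tz":0,"yaw":0},{"grip":4,"tx":0,"ty":0,"tz":0,"yaw":0}]'
python3 plan.py d pick .039
```

```text
t: 28.4
eef_pos: [0.5095, 0.0379, 0.1735]
tool_rot: [0.0, 0.794, 0.608, 0.0]
contact_force: [0.9, -0.4, -0.1]
gripper_width: 0.47
t: 28.9
eef_pos: [0.5055, -0.1942, 0.1735]
tool_rot: [0.0, 0.794, 0.608, 0.0]
contact_force: [0.9, 0.7, -0.5]
gripper_width: 0.468
t: 29.4
eef_pos: [0.504, -0.2904, 0.1199]
tool_rot: [-0.001, 0.794, 0.607, -0.0]
contact_force: [0.1, 0.2, 0.3]
gripper_width: 0.468
t: 29.7
eef_pos: [0.505, -0.2894, 0.1209]
tool_rot: [0.0, 0.794, 0.608, 0.001]
contact_force: [-0.6, -0.2, 0.7]
gripper_width: 0.471
29.7 [ 0.505  -0.2894  0.1209]
turn 0.04 shift before-turn axes [-0.11  0.04  8.19] after-turn axes [-0.11  0.04  8.19]
```

```bash
python3 -m handwheel '[{"grip":4,"tx":-0.1,"ty":0.04,"tz":2.5,"yaw":0},{"grip":4,"tx":0,"ty":0,"tz":2.5,"yaw":0},{"grip":4,"tx":0,"ty":0,"tz":2,"yaw":0},{"grip":4,"tx":0,"ty":0,"tz":1.2,"yaw":0},{"grip":4,"tx":0,"ty":0,"tz":0,"yaw":0}]'
python3 -m handwheel '[{"grip":4,"tx":0,"ty":0,"tz":0,"yaw":0},{"grip":4,"tx":0,"ty":0,"tz":0,"yaw":0}]'
python3 -m handwheel '[{"grip":3,"tx":0,"ty":0,"tz":0,"yaw":0},{"grip":2.4,"tx":0,"ty":0,"tz":0,"yaw":0},{"grip":1.6,"tx":0,"ty":0,"tz":0,"yaw":0},{"grip":1.6,"tx":0,"ty":0,"tz":0,"yaw":0},{"grip":1.6,"tx":0,"ty":0,"tz":0,"yaw":0}]' 30
python3 plan.py d place .15
```

```text
t: 30.2
eef_pos: [0.5038, -0.2906, 0.037]
tool_rot: [-0.001, 0.794, 0.608, -0.001]
contact_force: [0.4, 0.2, 0.6]
gripper_width: 0.469
t: 30.4
eef_pos: [0.5053, -0.2919, 0.0394]
tool_rot: [0.001, 0.794, 0.607, 0.0]
contact_force: [-0.1, 0.1, -0.1]
gripper_width: 0.467
t: 30.9
eef_pos: [0.505, -0.2909, 0.0388]
tool_rot: [-0.0, 0.794, 0.608, 0.001]
contact_force: [0.2, 3.0, 5.9]
gripper_width: 0.223
30.9 [ 0.505  -0.2909  0.0388]
turn -25.62 shift before-turn axes [ 58.7  -16.19 -11.12] after-turn axes [ 59.93  10.78 -11.12]
```

```bash
python3 -m handwheel '[{"grip":1.6,"tx":0,"ty":0,"tz":-1,"yaw":0},{"grip":1.6,"tx":0,"ty":0,"tz":-2.5,"yaw":0},{"grip":1.6,"tx":0,"ty":0,"tz":-3,"yaw":0},{"grip":1.6,"tx":0,"ty":0,"tz":-3,"yaw":0},{"grip":1.6,"tx":0,"ty":0,"tz":-1.7,"yaw":0}]'
python3 -m handwheel '[{"grip":1.6,"tx":0,"ty":0,"tz":0,"yaw":-5.1},{"grip":1.6,"tx":0,"ty":0,"tz":0,"yaw":-5.1},{"grip":1.6,"tx":0,"ty":0,"tz":0,"yaw":-5.2},{"grip":1.6,"tx":0,"ty":0,"tz":0,"yaw":-5.1},{"grip":1.6,"tx":0,"ty":0,"tz":0,"yaw":-5.1}]'
python3 -m handwheel '[{"grip":1.6,"tx":2.5,"ty":0.45,"tz":0,"yaw":0},{"grip":1.6,"tx":3.8,"ty":0.68,"tz":0,"yaw":0},{"grip":1.6,"tx":4,"ty":0.72,"tz":0,"yaw":0},{"grip":1.6,"tx":4,"ty":0.72,"tz":0,"yaw":0},{"grip":1.6,"tx":4,"ty":0.72,"tz":0,"yaw":0}]'
python3 -m handwheel '[{"grip":1.6,"tx":4.2,"ty":0.76,"tz":0,"yaw":0},{"grip":1.6,"tx":4.2,"ty":0.76,"tz":0,"yaw":0},{"grip":1.6,"tx":4.2,"ty":0.76,"tz":0,"yaw":0},{"grip":1.6,"tx":4.2,"ty":0.76,"tz":0,"yaw":0},{"grip":1.6,"tx":4.2,"ty":0.76,"tz":0,"yaw":0}]'
python3 -m handwheel '[{"grip":1.6,"tx":4.2,"ty":0.76,"tz":0,"yaw":0},{"grip":1.6,"tx":4.2,"ty":0.76,"tz":0,"yaw":0},{"grip":1.6,"tx":4,"ty":0.72,"tz":0,"yaw":0},{"grip":1.6,"tx":3.5,"ty":0.63,"tz":0,"yaw":0},{"grip":1.6,"tx":2.5,"ty":0.45,"tz":0,"yaw":0}]'
python3 -m handwheel '[{"grip":1.6,"tx":2,"ty":0.36,"tz":0,"yaw":0},{"grip":1.6,"tx":0,"ty":0,"tz":0,"yaw":0},{"grip":1.6,"tx":0,"ty":0,"tz":0,"yaw":0},{"grip":1.6,"tx":0,"ty":0,"tz":0,"yaw":0},{"grip":1.6,"tx":0,"ty":0,"tz":0,"yaw":0}]'
python3 plan.py d place .041
```

```text
t: 31.4
eef_pos: [0.505, -0.2925, 0.1532]
tool_rot: [0.002, 0.795, 0.607, 0.001]
contact_force: [0.3, -0.1, -0.6]
gripper_width: 0.221
t: 31.9
eef_pos: [0.5041, -0.2919, 0.1507]
tool_rot: [0.0, 0.639, 0.769, -0.0]
contact_force: [0.2, 0.3, -1.0]
gripper_width: 0.226
t: 32.4
eef_pos: [0.5034, -0.1046, 0.1508]
tool_rot: [0.0, 0.64, 0.768, -0.0]
contact_force: [-0.5, 0.6, -0.8]
gripper_width: 0.222
t: 32.9
eef_pos: [0.5031, 0.109, 0.1508]
tool_rot: [0.0, 0.64, 0.768, 0.0]
contact_force: [1.4, -1.2, -1.2]
gripper_width: 0.223
t: 33.4
eef_pos: [0.5023, 0.2975, 0.1507]
tool_rot: [0.0, 0.639, 0.769, 0.0]
contact_force: [0.5, -0.8, -0.9]
gripper_width: 0.227
t: 33.9
eef_pos: [0.503, 0.3134, 0.1503]
tool_rot: [0.0, 0.641, 0.768, -0.0]
contact_force: [0.5, 0.3, -0.7]
gripper_width: 0.221
33.9 [0.503  0.3134 0.1503]
turn -0.17 shift before-turn axes [ 0.47  0.02 10.93] after-turn axes [ 0.47  0.02 10.93]
```

```bash
python3 -m handwheel '[{"grip":1.6,"tx":0.42,"ty":0.02,"tz":2.5,"yaw":-0.15},{"grip":1.6,"tx":0,"ty":0,"tz":3,"yaw":0},{"grip":1.6,"tx":0,"ty":0,"tz":2.5,"yaw":0},{"grip":1.6,"tx":0,"ty":0,"tz":1.5,"yaw":0},{"grip":1.6,"tx":0,"ty":0,"tz":0.7,"yaw":0}]'
python3 -m handwheel '[{"grip":1.6,"tx":0,"ty":0,"tz":0.4,"yaw":0},{"grip":1.6,"tx":0,"ty":0,"tz":0.2,"yaw":0},{"grip":1.6,"tx":0,"ty":0,"tz":0,"yaw":0},{"grip":1.6,"tx":0,"ty":0,"tz":0,"yaw":0}]'
python3 plan.py d place .039
```

```text
t: 34.4
eef_pos: [0.5016, 0.3182, 0.0469]
tool_rot: [-0.0, 0.639, 0.769, -0.001]
contact_force: [-0.5, -1.0, 0.3]
gripper_width: 0.219
t: 34.8
eef_pos: [0.5025, 0.3197, 0.0431]
tool_rot: [0.0, 0.639, 0.769, 0.001]
contact_force: [0.8, -0.1, -1.0]
gripper_width: 0.221
34.8 [0.5025 0.3197 0.0431]
turn 0.11 shift before-turn axes [-0.16 -0.04  0.41] after-turn axes [-0.16 -0.04  0.41]
```

```bash
python3 -m handwheel '[{"grip":1.6,"tx":-0.13,"ty":-0.04,"tz":0.15,"yaw":0},{"grip":1.6,"tx":0,"ty":0,"tz":0.15,"yaw":0},{"grip":1.6,"tx":0,"ty":0,"tz":0.1,"yaw":0},{"grip":1.6,"tx":0,"ty":0,"tz":0,"yaw":0},{"grip":1.6,"tx":0,"ty":0,"tz":0,"yaw":0}]'
python3 plan.py d place .039
```

```text
t: 35.3
eef_pos: [0.5021, 0.3186, 0.0389]
tool_rot: [-0.0, 0.639, 0.769, 0.001]
contact_force: [-1.2, 0.0, 4.9]
gripper_width: 0.222
35.3 [0.5021 0.3186 0.0389]
turn 0.13 shift before-turn axes [-0.06  0.02 -0.01] after-turn axes [-0.06  0.02 -0.01]
```

Tube d is seated. I'll release, rise, and inspect from above the carrier's centre.

```bash
python3 -m handwheel '[{"grip":2.2,"tx":0,"ty":0,"tz":0,"yaw":0},{"grip":2.6,"tx":0,"ty":0,"tz":0,"yaw":0},{"grip":3.1,"tx":0,"ty":0,"tz":0,"yaw":0},{"grip":3.1,"tx":0,"ty":0,"tz":0,"yaw":0},{"grip":3.1,"tx":0,"ty":0,"tz":0,"yaw":0}]'
python3 -m handwheel '[{"grip":3.1,"tx":0,"ty":0,"tz":-1,"yaw":0},{"grip":3.1,"tx":0,"ty":0,"tz":-2.5,"yaw":0},{"grip":3.1,"tx":0,"ty":0,"tz":-4,"yaw":0},{"grip":3.1,"tx":0,"ty":0,"tz":-4,"yaw":0},{"grip":3.1,"tx":0,"ty":0,"tz":-4,"yaw":0}]'
python3 -m handwheel '[{"grip":3.1,"tx":-3,"ty":0,"tz":-3,"yaw":0},{"grip":3.1,"tx":-3,"ty":0,"tz":-3,"yaw":0},{"grip":3.1,"tx":-3.6,"ty":0,"tz":0,"yaw":0},{"grip":3.1,"tx":0,"ty":0,"tz":0,"yaw":0},{"grip":3.1,"tx":0,"ty":0,"tz":0,"yaw":0}]'
python3 -m handwheel '[{"grip":3.1,"tx":0,"ty":0,"tz":0,"yaw":0},{"grip":3.1,"tx":0,"ty":0,"tz":0,"yaw":0},{"grip":3.1,"tx":0,"ty":0,"tz":0,"yaw":0}]'
python3 - <<'E'
from look import *
o,c,T=snap("w8");K=c["intrinsics"];im=c["image"];print(o["eef_pos"])
hsv=cv2.cvtColor(im,cv2.COLOR_BGR2HSV)
th=.1823;t=np.array([.5194,.2259]);r=np.array([[np.cos(th),-np.sin(th)],[np.sin(th),np.cos(th)]])
for x in(33,-33): print(proj(K,T[:3,:3],T[:3,3],[np.r_[t+r@[x/1e3,y],.062] for y in(.096,.032,-.032,-.096)]).round(1).tolist())
m=((hsv[...,0]>75)&(hsv[...,0]<100)&(hsv[...,1]>25)&(hsv[...,2]>70)).astype(np.uint8);m[290:]=0
m=cv2.morphologyEx(m,cv2.MORPH_OPEN,np.ones((5,5)))
n,l,s,_=cv2.connectedComponentsWithStats(m)
for i in range(1,n):
    if s[i,4]<500: continue
    q=cv2.minAreaRect(np.argwhere(l==i)[:,::-1].astype(np.float32));b=cv2.boxPoints(q)
    mid=[(b[k]+b[(k+1)%4])/2 for k in range(4)];k=int(np.linalg.norm(mid[1]-mid[3])>np.linalg.norm(mid[0]-mid[2]));e=np.array([mid[k],mid[k+2]])
    X=rays(K,T[:3,:3],T[:3,3],e,.06)[:,:2];print(e.round(0).tolist(),"carrier-frame ends mm",((X-t)@r*1e3).round(1).tolist(),((X.mean(0)-t)@r*1e3).round(1))
E
```

```text
t: 35.8
eef_pos: [0.5018, 0.3179, 0.0381]
tool_rot: [-0.0, 0.639, 0.769, -0.0]
contact_force: [-0.2, -0.6, 0.2]
gripper_width: 0.365
t: 36.3
eef_pos: [0.5017, 0.3178, 0.1955]
tool_rot: [0.0, 0.639, 0.769, 0.0]
contact_force: [0.3, 0.6, 0.2]
gripper_width: 0.362
t: 36.8
eef_pos: [0.5195, 0.2227, 0.254]
tool_rot: [0.0, 0.64, 0.768, 0.0]
contact_force: [-0.8, 0.3, -0.8]
gripper_width: 0.362
t: 37.1
eef_pos: [0.519, 0.2246, 0.2529]
tool_rot: [-0.0, 0.638, 0.77, -0.0]
contact_force: [-0.5, -0.1, -0.1]
gripper_width: 0.363
[0.51895868 0.22464801 0.25287097]
[[368.6, 220.5], [307.5, 220.3], [246.3, 220.0], [185.1, 219.8]]
[[374.5, 157.1], [309.6, 156.9], [244.7, 156.6], [179.7, 156.3]]
[[379.0, 99.0], [364.0, 267.0]] carrier-frame ends mm [[-87.0, 95.4], [88.0, 96.5]] [ 0.5 95.9]
[[243.0, 117.0], [248.0, 253.0]] carrier-frame ends mm [[-70.6, -32.4], [71.6, -31.6]] [  0.5 -32. ]
[[178.0, 135.0], [187.0, 240.0]] carrier-frame ends mm [[-53.1, -96.5], [56.8, -96.7]] [  1.9 -96.6]
[[308.0, 152.0], [308.0, 225.0]] carrier-frame ends mm [[-37.5, 30.9], [38.9, 33.4]] [ 0.7 32.2]
```

View pics/w8.png

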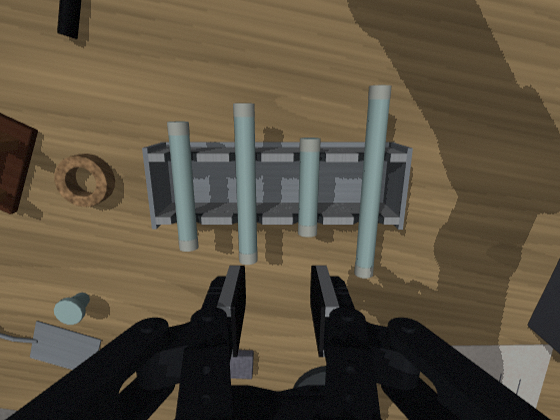

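All four tubes lie in the notches. From the right place to the left they are b, c, a, d, at columns 178, 243, 308 and 379, each within 2 mm of the middle. Handing in.

```bash
python3 -c "
from station import *
print(hand_in(), get_obs()['t'])"
```

```text
the job is handed in; nothing more can be done
the job is handed in; nothing more can be done
```

All four glass tubes are in the carrier in reverse order, and I handed the job in at about 37 s of robot time, against the 115 s limit. On the rack they lay, left to right, 132, 164, 100 and 196 mm. In the carrier, right to left, they are 132, 164, 100 and 196 mm.

- **Position:** The last wrist picture showed every tube in the notches of both rails. Their middles were 0.5, 0.5, 0.7 and 1.9 mm from midway between the rails. Sideways, each was within about 0.6 mm of its place.
- **Handling:** Each tube touched down in its notches with 5 to 10 N before I opened the gripper. Nothing was dropped, and the gripper was clear, 0.25 m above the table, at hand-in.
- **Disagreement:** The wrist camera read about 2 mm off along the jaw direction compared with the top camera. The side force when gripping the first tube agreed with the top camera, so I corrected for it.
- **Not checked:** I judged levelness from the overhead picture and the matching heights, not from a final side view.
- **Refused moves:** My first calls were refused because each row needed every key; nothing moved.

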